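# Book in cartons of microscope slides

## Robot

A 6-joint arm with a two-finger parallel gripper is mounted at the origin on the work surface. World frame = base frame: x ahead of the robot, y to its left, z up, the work surface at z = 0. Lengths are in m, angles in degrees, forces in N, time in s.
With the tool pointing down it reaches from about 0.3 to 0.75 m from the base axis. Payload 8.5 kg.
Tool frame: the origin (TCP) lies between the finger pads; the fingertips stand env.finger_overhang ahead of it and the grasp point (between the pads) lies 2 mm behind it (env.finger_overhang is the distance from the TCP to the fingertips, in m); z points along the fingers, y is the line along which they close (so a half turn about z gives the same grasp; the last joint's range is limited). The gripper opens to 85 mm and grips with 20 to 120 N. Pads are 22 mm wide; open, the fingers measure 114 mm over their backs; the gripper's body (76 mm by 85 mm) begins 54 mm behind the grasp point. The pads swing forward as they close: fully open they stand 13 mm farther back than shut.
Start: joints at [-89.628, 21.807, 74.336, -0, 83.858, -12.336], TCP at [0.121, -0.537, 0.248] pointing down, gripper open.
Joint ranges: [-178.18, 178.18], [-50.72, 133.34], [12.68, 142.11], [-81.47, 261.47], [9.98, 163.14], [-165.26, 165.26]. Speed limits (degrees/s): [136.94, 136.94, 180, 180, 180, 180].

## Interface

Orientations are given as a 3x3 rotation matrix whose columns are the frame's x, y, z axes.
In Python, from rig import env gives the robot as it stands. The module is installed in compiled form; this text tells all that it offers.
- The arm moves only by the tool jog_arm, never from a script. Its arguments are lists of equal length, an entry for each row: "hand": the finger opening in m, from 0 to 0.0854; "travel": the shift along the world's x, y, z in m, a list of three; "yaw": the turn about the world's z in rad. A call has exactly 5 rows; each row shifts and turns the commanded pose from where the row before left it; what a row does not reach is not made up. A row lasts 1/8 s, in which the tool goes at most 62.5 mm and 10.7 degrees, less where a joint would pass 70% of its speed; a pose out of reach is approached as far as the arm can. A call is refused whole if a number of a shift passes 0.0625 or a number of a turn 0.188, either way. A call with a gripper value outside its range is refused whole. The fingers move at their own pace and stop on an object; "grip_force" is the grip in N (left out, the last holds). Time passes only in rows, so rows that do not move let the fingers close, or fill a call up. It gives the time, the measured TCP pose, the force, the opening and the grip force at its end, in the units of the state.
- env.observe(): the state, without advancing time (a new reading comes with each control period).
- env.get_image(name): name is "side" or "top" or "wrist"; returns the picture (384x512x3 uint8, red, green, blue); there is no depth.
- env.calibration(name): a dict with "fx", "fy", "cx", "cy" (pixels), "position" and "rotation" of the camera in the world; the wrist camera has in their place "hand_eye" (4x4, takes a point from camera to tool coordinates, whose origin is the TCP and whose axes are the flange's). Camera axes: x right, y down, z forward; pixel columns grow to the right and rows downward; lengths in m; the calibration is good to about 2 mm. A picture is of the moment at which its call begins: read the wrist's pose just before it. calibration takes no time and is no camera call.
- env.close_job(): hands the job in; it is judged then, once.
The state is a dict: "time_s": time; "q": joint angles; "qvel": joint speeds; "joint_efforts": joint torques, N m; "position": TCP position; "tool_rot": TCP orientation; "ft_force": force on the tool from outside, world axes, zero at the start; "wrist_torque": the same for the moment, N m; "grip_width": finger opening in m; "gripper_force": force on a finger pad.
Only numpy, scipy, OpenCV 4.12 (cv2) and the standard library are available. Lean on these libraries where they do the work, as an engineer would, in place of code of your own. Each camera call takes 0.05 s, during which the arm holds its last target. There are 200 camera calls.

## Task

Book in the slide cartons: set the two loose cartons squarely, one after the other, on top of the column of two already started, putting them down rather than dropping them, since the slides are glass. Then draw the barcode reader up out of its charging cradle, tip its nose well down (about 45 degrees) and hold it raised, clear of everything, aimed at the middle of the label on the topmost carton with its window about 10 cm from the label; finish while still holding it steadily there, not putting it down. Leave the column where it stands and do not disturb the other things on the bench.

Things in the scene. Friction and masses are not known exactly. Their poses are not given: they have to be found in the camera images.
- low1_mid (a point): bottom carton of the started column, standing on the bench: a closed slide carton like the others, 80 (its x) x 55 (its y) x 30 (z) mm, about 0.28 kg, brown card with a white barcode label in the middle of the lid; this point is its centre, 15 mm up; stays where it stands (may shift less than 30 mm)
- low2_mid (a point): second carton of the started column, lying squarely on the first, same size; this point is its centre, so its lid is 15 mm higher
- new1_mid (a point): a loose carton lying lid up on the bench by itself, same size (80 along its x, 55 along its y, 30 high), free on all sides; this point is its centre
- new2_mid (a point): the other loose carton lying lid up on the bench by itself, same size; this point is its centre. The two may be stacked in either order
- new1_label (a point): middle of the barcode label (50 x 30 mm) on the lid of that carton, 15 mm above its centre; z points out of the lid
- new2_label (a point): middle of the barcode label on the lid of the other loose carton, 15 mm above its centre; z points out of the lid
- cradle: charging cradle of the barcode reader, fixed to the bench: grey foot 120 x 90 x 20 mm carrying a rectangular socket, open at the top, inside 50 (x) x 38 (y) mm, floor 20 mm and mouth 58 mm above the bench; origin on the bench under the socket's middle. It has no catch: the reader lifts straight up out of it
- reader: cordless barcode reader, 0.21 kg, loose, 178 mm tall: a grey head on a black upright handle, its handle's foot (44 x 32 mm) standing 38 mm deep in the cradle's socket with about 3 mm play all round. Origin under the foot; z runs up the handle; the nose and the reading beam point along -x, level while it stands in the cradle
- reader_head (a point): middle of the reader's head, 156 mm above its foot and 12 mm in front (-x) of the handle's line, near the point where it balances: the place to grip, across the width. The head is 92 long (x), 52 wide (y) and 44 high (z), its top 22 mm above this point, its under side 22 mm below; flat sides
- reader_window (a point): middle of the reading window at the end of the nose, 55 mm in front (-x) of the head's middle; the beam leaves here along -x. The nose's rubber bumper around it is 55 mm wide
- reader_foot (a point): under side of the reader's foot, in the middle, 156 mm below the level of the head's middle; same axes
- dish: bystander: closed round culture dish, 60 mm wide, 15 high; origin under its centre
- pen: bystander: marker pen lying on the bench, 140 mm long, 15 thick; origin under its middle, x along it
- counter: bystander: steel hand tally counter, 44 mm round, 32 high; origin under its centre
- tipbox: bystander: closed pipette-tip box, 122 x 85 x 86 mm; origin under its centre

How it is judged (in metres and radians):
On the way, in this order (a step that is already met when the one before it is completed fails the run):
1. one loose carton lies squarely on the started column, let go (((horizontal distance between new1_mid and low2_mid below 0.008 m and z of new1_mid in the frame of low2_mid between 0.026 and 0.034 m and angle between the x axis of new1_mid and the x axis of low2_mid, either way round below 0.14 rad and angle between new1_mid's own z axis and vertical below 0.06 rad and contact force between the fingers and new1 below 0.05 N and linear speed of new1 below 0.02 m/s) or (horizontal distance between new2_mid and low2_mid below 0.008 m and z of new2_mid in the frame of low2_mid between 0.026 and 0.034 m and angle between the x axis of new2_mid and the x axis of low2_mid, either way round below 0.14 rad and angle between new2_mid's own z axis and vertical below 0.06 rad and contact force between the fingers and new2 below 0.05 N and linear speed of new2 below 0.02 m/s))), for 0.2 s.
2. both loose cartons lie squarely on the column, four high, let go (((horizontal distance between low2_mid and low1_mid below 0.008 m and z of low2_mid in the frame of low1_mid between 0.026 and 0.034 m and angle between the x axis of low2_mid and the x axis of low1_mid, either way round below 0.14 rad and angle between each of low2_mid, new1_mid, new2_mid's own z axis and vertical below 0.06 rad and horizontal distance between new1_mid and low2_mid below 0.008 m and z of new1_mid in the frame of low2_mid between 0.026 and 0.034 m and angle between the x axis of new1_mid and the x axis of low2_mid, either way round below 0.14 rad and horizontal distance between new2_mid and new1_mid below 0.008 m and z of new2_mid in the frame of new1_mid between 0.026 and 0.034 m and angle between the x axis of new2_mid and the x axis of new1_mid, either way round below 0.14 rad) or (horizontal distance between low2_mid and low1_mid below 0.008 m and z of low2_mid in the frame of low1_mid between 0.026 and 0.034 m and angle between the x axis of low2_mid and the x axis of low1_mid, either way round below 0.14 rad and angle between each of low2_mid, new2_mid, new1_mid's own z axis and vertical below 0.06 rad and horizontal distance between new2_mid and low2_mid below 0.008 m and z of new2_mid in the frame of low2_mid between 0.026 and 0.034 m and angle between the x axis of new2_mid and the x axis of low2_mid, either way round below 0.14 rad and horizontal distance between new1_mid and new2_mid below 0.008 m and z of new1_mid in the frame of new2_mid between 0.026 and 0.034 m and angle between the x axis of new1_mid and the x axis of new2_mid, either way round below 0.14 rad)) and contact force between the fingers and low1 below 0.05 N and contact force between the fingers and low2 below 0.05 N and contact force between the fingers and new1 below 0.05 N and contact force between the fingers and new2 below 0.05 N and linear speed of each of new1, new2 below 0.02 m/s), for 0.2 s.
3. the reader is held by the gripper, drawn clear out of its cradle (contact force between the fingers and reader above 2 N and height (world z) of reader_foot above 0.062 m and contact force between reader and cradle below 0.05 N), for 0.1 s.
At the end, for the whole second after the job is handed in: Four cartons in one column, each within 8 mm and 8 degrees of the one below, let go; the reader held still, foot over 40 mm up, touching only the fingers, beam at least 30 degrees below level, within 25 mm of the middle of the top label, 50 to 170 mm away along the beam ((((horizontal distance between low2_mid and low1_mid below 0.008 m and z of low2_mid in the frame of low1_mid between 0.026 and 0.034 m and angle between the x axis of low2_mid and the x axis of low1_mid, either way round below 0.14 rad and angle between each of low2_mid, new1_mid, new2_mid's own z axis and vertical below 0.06 rad and horizontal distance between new1_mid and low2_mid below 0.008 m and z of new1_mid in the frame of low2_mid between 0.026 and 0.034 m and angle between the x axis of new1_mid and the x axis of low2_mid, either way round below 0.14 rad and horizontal distance between new2_mid and new1_mid below 0.008 m and z of new2_mid in the frame of new1_mid between 0.026 and 0.034 m and angle between the x axis of new2_mid and the x axis of new1_mid, either way round below 0.14 rad) and x of new2_label in the frame of reader_window between -0.17 and -0.05 m and y of new2_label in the frame of reader_window between -0.025 and 0.025 m and z of new2_label in the frame of reader_window between -0.025 and 0.025 m) or ((horizontal distance between low2_mid and low1_mid below 0.008 m and z of low2_mid in the frame of low1_mid between 0.026 and 0.034 m and angle between the x axis of low2_mid and the x axis of low1_mid, either way round below 0.14 rad and angle between each of low2_mid, new2_mid, new1_mid's own z axis and vertical below 0.06 rad and horizontal distance between new2_mid and low2_mid below 0.008 m and z of new2_mid in the frame of low2_mid between 0.026 and 0.034 m and angle between the x axis of new2_mid and the x axis of low2_mid, either way round below 0.14 rad and horizontal distance between new1_mid and new2_mid below 0.008 m and z of new1_mid in the frame of new2_mid between 0.026 and 0.034 m and angle between the x axis of new1_mid and the x axis of new2_mid, either way round below 0.14 rad) and x of new1_label in the frame of reader_window between -0.17 and -0.05 m and y of new1_label in the frame of reader_window between -0.025 and 0.025 m and z of new1_label in the frame of reader_window between -0.025 and 0.025 m)) and angle between reader's own x axis and vertical below 1.05 rad and contact force between the fingers and reader above 2 N and height (world z) of reader_foot above 0.04 m and contact force between reader and cradle below 0.05 N and contact force between each of reader, the fingers and low1 below 0.05 N and contact force between each of reader, the fingers and low2 below 0.05 N and contact force between each of reader, the fingers and new1 below 0.05 N and contact force between each of reader, the fingers and new2 below 0.05 N and contact force between reader and dish below 0.05 N and contact force between reader and pen below 0.05 N and contact force between reader and counter below 0.05 N and contact force between reader and tipbox below 0.05 N and linear speed of each of new1, new2 below 0.02 m/s and linear speed of reader below 0.03 m/s and angular speed of reader below 0.2 rad/s); the arm keeps its last pose, push and grip.
It fails at once if a loose carton is dropped (falls freely from more than about 10 mm) ((contact force between the fingers and new1 below 0.01 N and linear speed of new1 above 0.45 m/s) or (contact force between the fingers and new2 below 0.01 N and linear speed of new2 above 0.45 m/s)).
It fails at once if the started column is shifted by more than 30 mm (distance of any of low1_mid, low2_mid from where it was at the start of the episode above 0.03 m).
It fails at once if another thing on the bench is pushed by more than 30 mm (distance of any of dish, pen, counter, tipbox from where it was at the start of the episode above 0.03 m).
It also fails if it takes over 72 s, if anything falls off the work surface, if the arm or the gripper's body presses on something with over 40 N, if the wrist force passes 120 N, or if a joint passes its speed limit or range.

## Working session

There is one attempt and no reset: what is moved stays moved. The work goes in short steps, Python scripts to look and compute and a tool call to move; the robot and the scene stay as the last step left them, time stands still between calls to the robot, and variables do not carry over. Pictures are saved under pics/ and viewed, at most 10 in all, crops included, and the job is handed in when it is done.

Besides the shell and the picture viewer there is one more tool, called after "Call:" in YAML: its name, and indented under it one key for each argument. jog_arm: Moves the arm, as the interface text tells. Its arguments: {"type":"object","properties":{"hand":{"type":"array"},"travel":{"type":"array"},"yaw":{"type":"array"},"grip_force":{"type":"number"}},"required":["hand","travel","yaw"]}

```bash
mkdir -p pics
cat > h.py <<'E'
import numpy as np, cv2
from rig import env
def snap(n,f):
    s=env.observe(); im=env.get_image(n); cv2.imwrite('pics/'+f,im[:,:,::-1]); return s,im
def cam(n,s=None):
    c=env.calibration(n); K=np.array([[c['fx'],0,c['cx']],[0,c['fy'],c['cy']],[0,0,1.]])
    if 'hand_eye' in c:
        T=np.eye(4);T[:3,:3]=s['tool_rot'];T[:3,3]=s['position'];T=T@np.array(c['hand_eye']);return K,T[:3,:3],T[:3,3]
    return K,np.array(c['rotation']),np.array(c['position'])
def onplane(n,px,z,s=None):
    K,R,p=cam(n,s); px=np.atleast_2d(np.float64(px))
    d=(R@np.linalg.inv(K)@np.c_[px,np.ones(len(px))].T).T
    return p+d*((z-p[2])/d[:,2])[:,None]
E
python3 - <<'E'
from h import *
for n in('top','side'): snap(n,n+'0.png'); print(n,{k:np.round(v,3).tolist() for k,v in env.calibration(n).items()})
print({k:np.round(v,3).tolist() for k,v in env.observe().items()},env.finger_overhang, np.round(env.calibration('wrist')['hand_eye'],3).tolist())
E
```

```text
top {'fx': 362.061, 'fy': 362.061, 'cx': 251.773, 'cy': 192.222, 'position': [0.252, 0.014, 1.183], 'rotation': [[0.083, -0.972, 0.221], [-0.997, -0.08, 0.02], [-0.002, -0.221, -0.975]]}
side {'fx': 439.182, 'fy': 439.182, 'cx': 255.556, 'cy': 182.684, 'position': [0.053, 0.96, 0.766], 'rotation': [[-0.92, -0.186, 0.345], [-0.391, 0.491, -0.779], [-0.025, -0.851, -0.524]]}
{'time_s': 0.1, 'q': [-89.629, 21.836, 74.377, -0.0, 83.856, -12.335], 'qvel': [0.016, -0.021, -0.071, 0.0, 0.038, -0.024], 'joint_efforts': [0.001, -44.923, -23.166, -0.0, 0.004, 0.0], 'position': [0.121, -0.536, 0.248], 'tool_rot': [[0.976, 0.22, -0.0], [0.22, -0.976, 0.001], [0.0, -0.001, -1.0]], 'ft_force': [0.169, -0.582, 0.012], 'wrist_torque': [0.049, 0.008, 0.02], 'gripper_force': 0.0, 'grip_width': 0.086} 0.017 [[0.0, -0.962, -0.272, 0.069], [1.0, 0.0, -0.0, -0.002], [0.0, -0.272, 0.962, -0.125], [0.0, 0.0, 0.0, 1.0]]
```

View pics/top0.png

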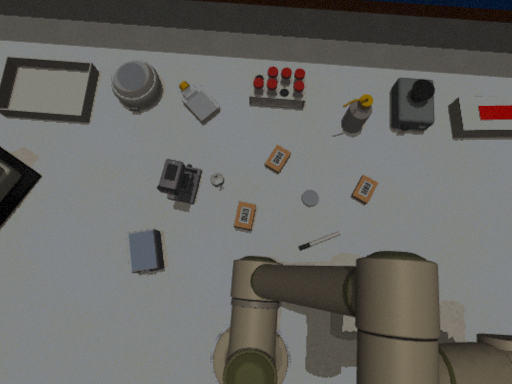

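View pics/side0.png

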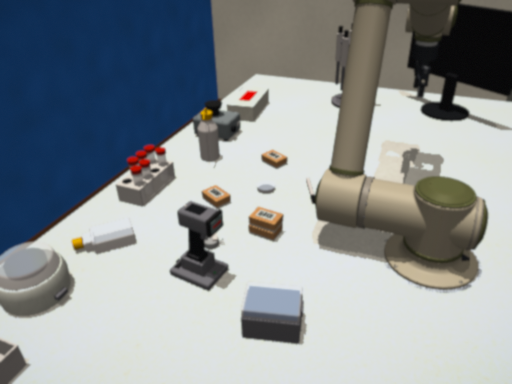

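Top view: the column is at about (245,215), the loose cartons at (278,158) and (365,189), and the reader's head at (172,176) over its cradle at (187,184). The counter is at (217,180), dish (310,198), pen (320,241) and tip box (146,250). The side view confirms this, with the nose pointing toward the column at (217,222).

```bash
cat >> h.py <<'E'
def cartons(im,n,zs,s=None,amin=80):
    h=cv2.cvtColor(im,cv2.COLOR_RGB2HSV)
    m=cv2.inRange(h,(5,90,60),(22,255,255)); m=cv2.morphologyEx(m,cv2.MORPH_CLOSE,np.ones((3,3)))
    out=[]
    for c in cv2.findContours(m,cv2.RETR_EXTERNAL,cv2.CHAIN_APPROX_NONE)[0]:
        if cv2.contourArea(c)<amin: continue
        (x,y),_,_=cv2.minAreaRect(c)
        # label: bright pixels within the filled contour
        f=np.zeros(m.shape,np.uint8); cv2.drawContours(f,[c],-1,255,-1)
        q=cv2.inRange(h,(0,0,90),(180,80,255))&f
        q=cv2.morphologyEx(q,cv2.MORPH_CLOSE,np.ones((5,5)))
        L=cv2.findContours(q,cv2.RETR_EXTERNAL,cv2.CHAIN_APPROX_NONE)[0]
        if not L: continue
        l=max(L,key=cv2.contourArea); r=cv2.minAreaRect(l); box=cv2.boxPoints(r)
        for z in zs:
            w=onplane(n,box,z,s); e1=w[1]-w[0]; e2=w[2]-w[1]
            e=e1 if np.linalg.norm(e1)>np.linalg.norm(e2) else e2
            print(np.round((x,y),1),'label px',np.round(r[0],1),'z',z,'xy',np.round(onplane(n,[r[0]],z,s)[0,:2],4),'sides',np.round([np.linalg.norm(e1),np.linalg.norm(e2)],3),'ang',np.round(np.degrees(np.arctan2(e[1],e[0])),1),'outer',np.round(onplane(n,[(x,y)],z,s)[0,:2],4))
E
python3 - <<'E'
from h import *
im=cv2.imread('pics/top0.png')[:,:,::-1].copy()
cartons(im,'top',(.03,.06))
for nm,p,z in (('cradle',(187,184),.02),('counter',(217,180),.03),('dish',(310,198),.015),('tipbox',(146,250),.086),('head',(172,176),.2)): print(nm,np.round(onplane('top',p,z)[0],3))
b=im[150:210,150:230]
print(np.round(onplane('top',[(162,160),(186,162),(184,194),(158,188)],.216),3))
cv2.imwrite('pics/c1.png',cv2.resize(im[110:280,110:400,::-1],None,fx=2.7,fy=2.7,interpolation=cv2.INTER_CUBIC))
E
```

```text
[244.7 215.1] label px [244.5 214.7] z 0.03 xy [0.4367 0.055 ] sides [0.052 0.032] ang -6.0 outer [0.4353 0.0542]
[244.7 215.1] label px [244.5 214.7] z 0.06 xy [0.4318 0.054 ] sides [0.051 0.031] ang -6.0 outer [0.4305 0.0532]
[364.6 188.8] label px [365.3 188.4] z 0.03 xy [ 0.5559 -0.3313] sides [0.051 0.032] ang -24.2 outer [ 0.5544 -0.329 ]
[364.6 188.8] label px [365.3 188.4] z 0.06 xy [ 0.548  -0.3223] sides [0.05  0.031] ang -24.2 outer [ 0.5465 -0.3201]
[277.6 158.1] label px [277.6 157.7] z 0.03 xy [ 0.6372 -0.0382] sides [0.051 0.031] ang -25.6 outer [ 0.6359 -0.0385]
[277.6 158.1] label px [277.6 157.7] z 0.06 xy [ 0.6272 -0.0369] sides [0.05 0.03] ang -25.6 outer [ 0.6259 -0.0371]
cradle [0.525 0.254 0.02 ]
counter [0.544 0.155 0.03 ]
dish [ 0.512 -0.155  0.015]
tipbox [0.297 0.338 0.086]
head [0.502 0.262 0.2  ]
[[0.542 0.292 0.216]
 [0.542 0.224 0.216]
 [0.45  0.218 0.216]
 [0.461 0.292 0.216]]
```

View pics/c1.png

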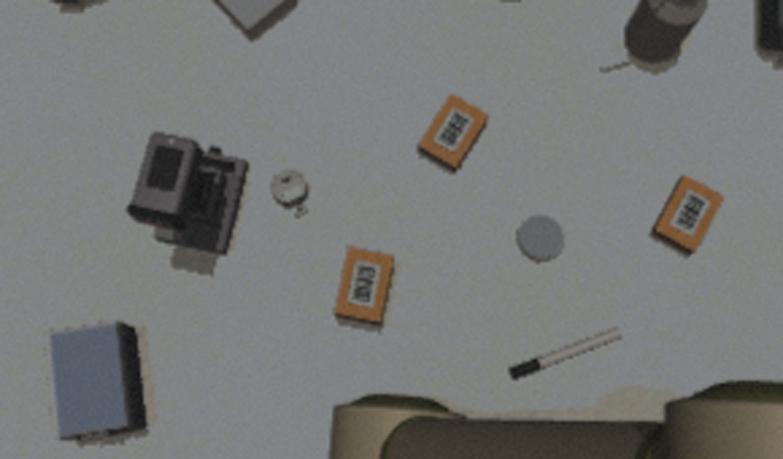

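The crop shows the column, both loose cartons lying at about −25°, and the reader with its nose toward −x. I'll go to the far carton first.

Call:
jog_arm:
  hand: [0.0854, 0.0854, 0.0854, 0.0854, 0.0854]
  travel:
    - [0.0435, 0.0205, -0.005]
    - [0.0435, 0.0205, -0.005]
    - [0.0435, 0.0205, -0.005]
    - [0.0435, 0.0205, -0.005]
    - [0.0435, 0.0205, -0.005]
  yaw: [-0.0644, -0.0644, -0.0644, -0.0644, -0.0644]
  grip_force: 30

```text
time_s: 0.72
position: [0.3397, -0.4331, 0.2229]
tool_rot: [[0.995, -0.102, -0.0], [-0.102, -0.995, 0.001], [-0.0, -0.001, -1.0]]
ft_force: [0.2, 0.5, 0.0]
grip_width: 0.0852
gripper_force: 0.0
```

Call:
jog_arm:
  hand: [0.0854, 0.0854, 0.0854, 0.0854, 0.0854]
  travel:
    - [0.0435, 0.0205, -0.005]
    - [0.0435, 0.0205, -0.005]
    - [0.0435, 0.0205, -0.005]
    - [0.0435, 0.0205, -0.005]
    - [0.0435, 0.0205, -0.005]
  yaw: [-0.0644, -0.0644, -0.0644, -0.0644, -0.0644]

```text
time_s: 1.35
position: [0.5572, -0.3306, 0.1977]
tool_rot: [[0.911, -0.412, -0.001], [-0.412, -0.911, 0.0], [-0.001, -0.0, -1.0]]
ft_force: [0.3, -1.3, -0.3]
grip_width: 0.0855
gripper_force: 0.0
```

```bash
cat >> h.py <<'E'
def st(s): print('t',round(s['time_s'],2),'pos',np.round(s['position'],4),'yaw',np.round(np.degrees(np.arctan2(s['tool_rot'][1][0],s['tool_rot'][0][0])),2),'tz',np.round(np.array(s['tool_rot'])[:,2],3),'w',np.round(s['grip_width'],4),'F',np.round(s['gripper_force'],1),'ft',np.round(s['ft_force'],1),'q6',np.round(s['q'][5],1))
E
python3 - <<'E'
from h import *
env.get_image('wrist')
s,im=snap('wrist','w1.png'); st(s); cartons(im,'wrist',(.03,),s,500); st(env.observe())
E
```

```text
t 1.4 pos [ 0.5611 -0.3273  0.1965] yaw -24.25 tz [ 0.001  0.002 -1.   ] w 0.0854 F 0.0 ft [-0.2  4.7 -2. ] q6 73.5
t 1.45 pos [ 0.5589 -0.3287  0.1967] yaw -24.02 tz [-0.001  0.002 -1.   ] w 0.0858 F 0.0 ft [-1.1  0.1 -0.4] q6 73.1
```

View pics/w1.png

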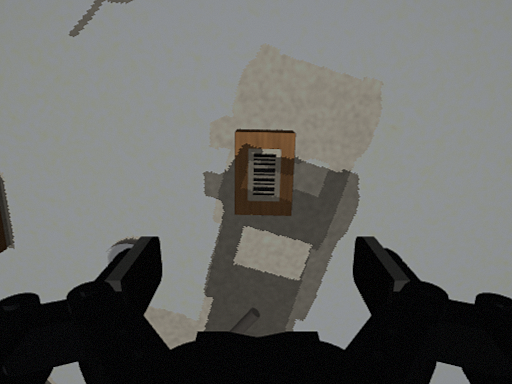

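The wrist view shows the carton squarely aligned, spanning about (235–295, 131–215), partly in shadow. I'll loosen the mask thresholds.

```bash
cat >> h.py <<'E'
def wcarton(im,s,z,near=None):
    h=cv2.cvtColor(im,cv2.COLOR_RGB2HSV); m=cv2.inRange(h,(4,80,25),(24,255,255)); m=cv2.morphologyEx(m,cv2.MORPH_CLOSE,np.ones((5,5)));m=cv2.morphologyEx(m,cv2.MORPH_OPEN,np.ones((5,5)))
    for c in cv2.findContours(m,cv2.RETR_EXTERNAL,cv2.CHAIN_APPROX_NONE)[0]:
        if cv2.contourArea(c)<1500: continue
        r=cv2.minAreaRect(c); w=onplane('wrist',cv2.boxPoints(r),z,s); e1=w[1]-w[0]; e2=w[2]-w[1]
        e=e1 if np.linalg.norm(e1)>np.linalg.norm(e2) else e2
        f=np.zeros(m.shape,np.uint8); cv2.drawContours(f,[cv2.convexHull(c)],-1,255,-1)
        l=cv2.inRange(h,(0,0,0),(180,70,255))&cv2.erode(f,np.ones((9,9))); l=cv2.morphologyEx(l,cv2.MORPH_CLOSE,np.ones((9,9)))
        L=cv2.findContours(l,cv2.RETR_EXTERNAL,cv2.CHAIN_APPROX_NONE)[0]
        lp=None
        if L:
            lr=cv2.minAreaRect(max(L,key=cv2.contourArea)); lp=onplane('wrist',[lr[0]],z,s)[0,:2].round(4); lw=onplane('wrist',cv2.boxPoints(lr),z,s); ls=[np.linalg.norm(lw[1]-lw[0]).round(3),np.linalg.norm(lw[2]-lw[1]).round(3)]
            le=lw[1]-lw[0] if ls[0]>ls[1] else lw[2]-lw[1]; la=np.degrees(np.arctan2(le[1],le[0])).round(1)
        print('px',np.round(r[0],1),'xy',w.mean(0)[:2].round(4),'sides',np.linalg.norm(e1).round(3),np.linalg.norm(e2).round(3),'ang',np.degrees(np.arctan2(e[1],e[0])).round(1),'label',lp,L and (ls,la))
E
python3 - <<'E'
from h import *
im=env.get_image('wrist'); s=env.observe(); st(s)
s,im=snap('wrist','w2.png'); st(s); wcarton(im,s,.03)
E
```

```text
t 1.5 pos [ 0.5573 -0.33    0.1971] yaw -24.02 tz [-0.001  0.001 -1.   ] w 0.0856 F 0.0 ft [-0.5 -0.3  0.6] q6 72.9
t 1.5 pos [ 0.5573 -0.33    0.1971] yaw -24.02 tz [-0.001  0.001 -1.   ] w 0.0856 F 0.0 ft [-0.5 -0.3  0.6] q6 72.9
px [259.1 169.6] xy [ 0.5552 -0.3298] sides 0.081 0.054 ang -27.1 label [ 0.5543 -0.3299] ([np.float64(0.05), np.float64(0.03)], np.float64(-24.7))
```

Call:
jog_arm:
  hand: [0.0854, 0.0854, 0.0854, 0.0854, 0.0854]
  travel:
    - [-0.0025, 0, -0.05]
    - [0, 0, -0.05]
    - [0, 0, -0.045]
    - [0, 0, -0.025]
    - [0, 0, -0.006]
  yaw: [-0.01, 0, 0, 0, 0]

```text
time_s: 2.17
position: [0.5521, -0.3319, 0.021]
tool_rot: [[0.908, -0.42, -0.002], [-0.42, -0.908, 0.002], [-0.003, -0.001, -1.0]]
ft_force: [0.2, -0.1, 0.1]
grip_width: 0.0853
gripper_force: 0.0
```

Call:
jog_arm:
  hand: [0.0854, 0.045, 0.045, 0.045, 0.045]
  travel:
    - [0, 0, 0]
    - [0, 0, 0]
    - [0, 0, 0]
    - [0, 0, 0]
    - [0, 0, 0]
  yaw: [0, 0, 0, 0, 0]
  grip_force: 35

```text
time_s: 2.8
position: [0.5539, -0.3318, 0.0236]
tool_rot: [[0.908, -0.419, 0.001], [-0.419, -0.908, -0.001], [0.002, 0.001, -1.0]]
ft_force: [-1.4, 0.3, 5.7]
grip_width: 0.0543
gripper_force: 38.7
```

Run:
```python
from h import *
st(env.observe())
```

```text
t 2.8 pos [ 0.5539 -0.3318  0.0236] yaw -24.76 tz [ 0.001 -0.001 -1.   ] w 0.0543 F 38.7 ft [-1.4  0.3  5.7] q6 73.3
```

Call:
jog_arm:
  hand: [0.045, 0.045, 0.045, 0.045, 0.045]
  travel:
    - [0, 0, 0.03]
    - [0, 0, 0.05]
    - [-0.018, 0.039, 0.032]
    - [-0.018, 0.039, 0.032]
    - [-0.018, 0.039, 0.032]
  yaw: [0, 0, 0.033, 0.033, 0.033]

```text
time_s: 3.42
position: [0.4985, -0.2131, 0.1992]
tool_rot: [[0.945, -0.326, -0.0], [-0.326, -0.945, 0.0], [-0.0, -0.0, -1.0]]
ft_force: [1.1, 0.9, -1.9]
grip_width: 0.0544
gripper_force: 38.5
```

Call:
jog_arm:
  hand: [0.045, 0.045, 0.045, 0.045, 0.045]
  travel:
    - [-0.018, 0.039, 0]
    - [-0.018, 0.039, 0]
    - [-0.018, 0.039, 0]
    - [-0.018, 0.039, 0]
    - [-0.018, 0.039, 0]
  yaw: [0.033, 0.033, 0.033, 0.033, 0.033]

```text
time_s: 4.05
position: [0.4085, -0.0182, 0.1984]
tool_rot: [[0.986, -0.166, -0.0], [-0.166, -0.986, 0.0], [-0.0, -0.0, -1.0]]
ft_force: [0.7, 1.6, -2.5]
grip_width: 0.0544
gripper_force: 38.5
```

Call:
jog_arm:
  hand: [0.045, 0.045, 0.045, 0.045, 0.045]
  travel:
    - [-0.018, 0.039, 0]
    - [-0.02, 0.041, 0]
    - [0, 0, 0]
    - [0, 0, 0]
    - [0, 0, 0]
  yaw: [0.033, 0.033, 0, 0, 0]

```text
time_s: 4.68
position: [0.3719, 0.0598, 0.1983]
tool_rot: [[0.995, -0.103, 0.0], [-0.103, -0.995, -0.0], [0.0, 0.0, -1.0]]
ft_force: [0.7, 0.1, -2.9]
grip_width: 0.0541
gripper_force: 38.6
```

Run:
```python
from h import *
s,im=snap('wrist','w3.png'); st(s); wcarton(im,s,.06)
```

```text
t 4.67 pos [0.3719 0.0598 0.1983] yaw -5.93 tz [ 0. -0. -1.] w 0.0541 F 38.6 ft [ 0.7  0.1 -2.9] q6 86.9
px [257.5 194.5] xy [0.3413 0.064 ] sides 0.107 0.258 ang 177.5 label [0.2924 0.0695] ([np.float64(0.066), np.float64(0.11)], np.float64(175.9))
```

View pics/w3.png

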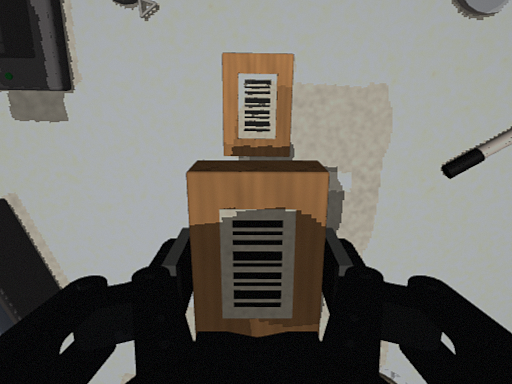

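The view shows the column's label at about (257,106) and the held carton's label at about (257,263). Next I'll measure both.

```bash
cat >> h.py <<'E'
def label(im,s,z,r0,r1,c0=180,c1=340,n='wrist'):
    h=cv2.cvtColor(im,cv2.COLOR_RGB2HSV); a=np.zeros(h.shape[:2],np.uint8); a[r0:r1,c0:c1]=255
    o=cv2.inRange(h,(4,80,25),(24,255,255))&a
    c=max(cv2.findContours(cv2.morphologyEx(o,cv2.MORPH_CLOSE,np.ones((3,3))),cv2.RETR_EXTERNAL,cv2.CHAIN_APPROX_NONE)[0],key=cv2.contourArea)
    f=np.zeros_like(a); cv2.drawContours(f,[cv2.convexHull(c)],-1,255,-1); f=cv2.erode(f,np.ones((7,7)))
    l=cv2.inRange(h,(0,0,0),(180,75,255))&f; l=cv2.morphologyEx(l,cv2.MORPH_CLOSE,np.ones((9,9))); l=cv2.morphologyEx(l,cv2.MORPH_OPEN,np.ones((7,7)))
    r=cv2.minAreaRect(max(cv2.findContours(l,cv2.RETR_EXTERNAL,cv2.CHAIN_APPROX_NONE)[0],key=cv2.contourArea))
    w=onplane(n,cv2.boxPoints(r),z,s); e=[w[1]-w[0],w[2]-w[1]]; k=[np.linalg.norm(v) for v in e]; v=e[int(k[1]>k[0])]
    p=w.mean(0)[:2]; g=np.degrees(np.arctan2(v[1],v[0])); g=(g+90)%180-90
    R=np.array(s['tool_rot'])[:2,:2]; print('label px',np.round(r[0],1),'xy',p.round(4),'sides',np.round(k,3),'ang',g.round(2),'rel tool x,y',(R.T@(p-np.array(s['position'])[:2])).round(4)); return p,g
E
python3 - <<'E'
from h import *
im=cv2.imread('pics/w3.png')[:,:,::-1].copy(); s=env.observe()
label(im,s,.06,40,150); label(im,s,.204,190,332)
E
```

```text
label px [257. 106.] xy [0.4296 0.0553] sides [0.029 0.049] ang -5.01 rel tool x,y [ 0.0579 -0.0014]
label px [257. 263.] xy [0.3718 0.0612] sides [0.03 0.05] ang -4.09 rel tool x,y [-0.0002 -0.0013]
```

Call:
jog_arm:
  hand: [0.045, 0.045, 0.045, 0.045, 0.045]
  travel:
    - [0.029, -0.003, 0]
    - [0.029, -0.003, 0]
    - [0, 0, -0.035]
    - [0, 0, -0.035]
    - [0, 0, -0.025]
  yaw: [0, 0, 0, 0, 0]

```text
time_s: 5.35
position: [0.4295, 0.0539, 0.1019]
tool_rot: [[0.995, -0.103, -0.001], [-0.103, -0.995, 0.0], [-0.001, -0.0, -1.0]]
ft_force: [-0.4, 0.1, -3.2]
grip_width: 0.0543
gripper_force: 38.6
```

Call:
jog_arm:
  hand: [0.045, 0.045, 0.045, 0.045, 0.045]
  travel:
    - [0, 0, -0.01]
    - [0, 0, -0.005]
    - [0, 0, -0.002]
    - [0, 0, 0]
    - [0, 0, 0]
  yaw: [0, 0, 0, 0, 0]

```text
time_s: 5.98
position: [0.4297, 0.0545, 0.0868]
tool_rot: [[0.995, -0.102, 0.001], [-0.102, -0.995, -0.0], [0.001, 0.0, -1.0]]
ft_force: [0.3, 0.1, -3.0]
grip_width: 0.0541
gripper_force: 38.6
```

Call:
jog_arm:
  hand: [0.045, 0.045, 0.045, 0.045, 0.045]
  travel:
    - [0, 0, -0.001]
    - [0, 0, -0.001]
    - [0, 0, -0.001]
    - [0, 0, 0]
    - [0, 0, 0]
  yaw: [0, 0, 0, 0, 0]

```text
time_s: 6.6
position: [0.4295, 0.0545, 0.0836]
tool_rot: [[0.995, -0.102, 0.0], [-0.102, -0.995, -0.0], [0.0, 0.0, -1.0]]
ft_force: [-3.3, 1.0, 5.3]
grip_width: 0.0544
gripper_force: 39.6
```

Contact (+8 N change). Now I'll open, wait and rise, moving back to look.

Call:
jog_arm:
  hand: [0.06, 0.075, 0.0854, 0.0854, 0.0854]
  travel:
    - [0, 0, 0]
    - [0, 0, 0]
    - [0, 0, 0]
    - [0, 0, 0]
    - [0, 0, 0.01]
  yaw: [0, 0, 0, 0, 0]

```text
time_s: 7.22
position: [0.4292, 0.0545, 0.0933]
tool_rot: [[0.995, -0.102, -0.001], [-0.102, -0.995, 0.0], [-0.001, -0.0, -1.0]]
ft_force: [-0.9, -0.4, -0.3]
grip_width: 0.0853
gripper_force: 0.0
```

Call:
jog_arm:
  hand: [0.0854, 0.0854, 0.0854, 0.0854, 0.0854]
  travel:
    - [0, 0, 0.04]
    - [0, 0, 0.05]
    - [0, 0, 0.05]
    - [0, 0, 0]
    - [0, 0, 0]
  yaw: [0, 0, 0, 0, 0]

```text
time_s: 7.85
position: [0.429, 0.0546, 0.233]
tool_rot: [[0.995, -0.102, -0.001], [-0.102, -0.995, 0.0], [-0.001, -0.0, -1.0]]
ft_force: [-0.2, 0.2, -0.6]
grip_width: 0.0854
gripper_force: 0.0
```

Run:
```python
from h import *
s,im=snap('wrist','w4.png'); st(s); label(im,s,.09,80,260)
s,im=snap('top','t4.png')
```

```text
t 7.85 pos [0.429  0.0546 0.233 ] yaw -5.86 tz [-0.001  0.    -1.   ] w 0.0854 F 0.0 ft [-0.2  0.2 -0.6] q6 87.3
label px [257.5 175. ] xy [0.4295 0.0555] sides [0.049 0.029] ang -6.67 rel tool x,y [ 0.0004 -0.001 ]
```

View pics/w4.png

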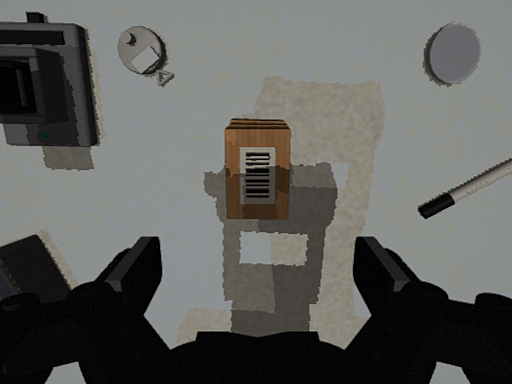

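The third carton lies squarely on the column, its label at (257,175). On to the second loose carton.

Call:
jog_arm:
  hand: [0.0854, 0.0854, 0.0854, 0.0854, 0.0854]
  travel:
    - [0.0515, -0.023, -0.009]
    - [0.0515, -0.023, -0.009]
    - [0.0515, -0.023, -0.009]
    - [0.0515, -0.023, -0.009]
    - [0, 0, 0]
  yaw: [-0.086, -0.086, -0.086, -0.086, 0]

```text
time_s: 8.57
position: [0.637, -0.0391, 0.1932]
tool_rot: [[0.901, -0.434, -0.005], [-0.434, -0.901, 0.001], [-0.005, 0.001, -1.0]]
ft_force: [0.7, -0.6, -0.8]
grip_width: 0.0858
gripper_force: 0.0
```

Call:
jog_arm:
  hand: [0.0854, 0.0854, 0.0854, 0.0854, 0.0854]
  travel:
    - [0, 0, 0]
    - [0, 0, 0]
    - [0, 0, 0]
    - [0, 0, 0]
    - [0, 0, 0]
  yaw: [0, 0, 0, 0, 0]

```text
time_s: 9.2
position: [0.6354, -0.0374, 0.1976]
tool_rot: [[0.902, -0.431, 0.0], [-0.431, -0.902, -0.0], [0.0, -0.0, -1.0]]
ft_force: [0.1, -0.1, 0.2]
grip_width: 0.0857
gripper_force: 0.0
```

Run:
```python
from h import *
s,im=snap('wrist','w5.png'); st(s); label(im,s,.03,80,300)
```

```text
t 9.2 pos [ 0.6354 -0.0374  0.1976] yaw -25.56 tz [ 0. -0. -1.] w 0.0857 F 0.0 ft [ 0.1 -0.1  0.2] q6 101.5
label px [257.5 169. ] xy [ 0.6354 -0.0367] sides [0.03  0.049] ang -24.73 rel tool x,y [-0.0003 -0.0006]
```

Call:
jog_arm:
  hand: [0.0854, 0.0854, 0.0854, 0.0854, 0.0854]
  travel:
    - [0, 0, -0.05]
    - [0, 0, -0.05]
    - [0, 0, -0.045]
    - [0, 0, -0.025]
    - [0, 0, -0.005]
  yaw: [0.007, 0, 0, 0, 0]

```text
time_s: 9.88
position: [0.6348, -0.0374, 0.0208]
tool_rot: [[0.905, -0.425, -0.003], [-0.425, -0.905, 0.001], [-0.003, 0.001, -1.0]]
ft_force: [-0.4, -0.3, 0.6]
grip_width: 0.0852
gripper_force: 0.0
```

Call:
jog_arm:
  hand: [0.0854, 0.045, 0.045, 0.045, 0.045]
  travel:
    - [0, 0, 0]
    - [0, 0, 0]
    - [0, 0, 0]
    - [0, 0, 0]
    - [0, 0, 0]
  yaw: [0, 0, 0, 0, 0]

```text
time_s: 10.5
position: [0.636, -0.0376, 0.0237]
tool_rot: [[0.905, -0.425, 0.002], [-0.425, -0.905, -0.001], [0.002, -0.0, -1.0]]
ft_force: [-0.8, 0.5, 6.8]
grip_width: 0.0548
gripper_force: 36.9
```

Call:
jog_arm:
  hand: [0.045, 0.045, 0.045, 0.045, 0.045]
  travel:
    - [0, 0, 0.04]
    - [0, 0, 0.055]
    - [-0.033, 0.012, 0.037]
    - [-0.033, 0.012, 0.037]
    - [-0.033, 0.012, 0.037]
  yaw: [0, 0, 0.042, 0.042, 0.042]

```text
time_s: 11.12
position: [0.5351, -0.0011, 0.2294]
tool_rot: [[0.952, -0.307, -0.0], [-0.307, -0.952, 0.0], [-0.0, -0.0, -1.0]]
ft_force: [0.6, -0.4, -2.0]
grip_width: 0.0545
gripper_force: 39.1
```

Call:
jog_arm:
  hand: [0.045, 0.045, 0.045, 0.045, 0.045]
  travel:
    - [-0.033, 0.0125, 0]
    - [-0.033, 0.0125, 0]
    - [-0.033, 0.0125, 0]
    - [-0.033, 0.0125, 0]
    - [-0.033, 0.0125, 0]
  yaw: [0.042, 0.042, 0.042, 0.042, 0.042]

```text
time_s: 11.75
position: [0.37, 0.0614, 0.2283]
tool_rot: [[0.995, -0.102, -0.0], [-0.102, -0.995, 0.0], [-0.0, -0.0, -1.0]]
ft_force: [0.1, 0.2, -2.0]
grip_width: 0.0546
gripper_force: 39.1
```

Call:
jog_arm:
  hand: [0.045, 0.045, 0.045, 0.045, 0.045]
  travel:
    - [0, 0, 0]
    - [0, 0, 0]
    - [0, 0, 0]
    - [0, 0, 0]
    - [0, 0, 0]
  yaw: [0, 0, 0, 0, 0]

```text
time_s: 12.38
position: [0.3717, 0.0609, 0.2282]
tool_rot: [[0.995, -0.103, -0.0], [-0.103, -0.995, 0.0], [-0.0, -0.0, -1.0]]
ft_force: [0.6, -0.5, -2.1]
grip_width: 0.0545
gripper_force: 39.0
```

Run:
```python
from h import *
s,im=snap('wrist','w6.png'); st(s); label(im,s,.09,20,150); label(im,s,s['position'][2]+.006,190,332)
```

```text
t 12.38 pos [0.3717 0.0609 0.2282] yaw -5.93 tz [-0.  0. -1.] w 0.0545 F 39.0 ft [ 0.6 -0.5 -2.1] q6 87.0
label px [258. 106.] xy [0.4293 0.0555] sides [0.029 0.049] ang -4.95 rel tool x,y [ 0.0578 -0.0006]
label px [258.5 263.5] xy [0.3715 0.0616] sides [0.05  0.029] ang -7.66 rel tool x,y [-0.0003 -0.0007]
```

Call:
jog_arm:
  hand: [0.045, 0.045, 0.045, 0.045, 0.045]
  travel:
    - [0.029, -0.003, 0]
    - [0.029, -0.003, 0]
    - [0, 0, -0.035]
    - [0, 0, -0.035]
    - [0, 0, -0.025]
  yaw: [0.008, 0, 0, 0, 0]

```text
time_s: 13.05
position: [0.4293, 0.055, 0.1319]
tool_rot: [[0.995, -0.095, -0.001], [-0.095, -0.995, 0.0], [-0.001, -0.0, -1.0]]
ft_force: [0.3, 0.1, -2.5]
grip_width: 0.0544
gripper_force: 38.9
```

Call:
jog_arm:
  hand: [0.045, 0.045, 0.045, 0.045, 0.045]
  travel:
    - [0, 0, -0.01]
    - [0, 0, -0.005]
    - [0, 0, -0.002]
    - [0, 0, -0.001]
    - [0, 0, 0]
  yaw: [0, 0, 0, 0, 0]

```text
time_s: 13.68
position: [0.4297, 0.055, 0.1157]
tool_rot: [[0.995, -0.095, 0.001], [-0.095, -0.995, -0.0], [0.001, 0.0, -1.0]]
ft_force: [-0.2, -0.2, -1.7]
grip_width: 0.0544
gripper_force: 39.0
```

Call:
jog_arm:
  hand: [0.045, 0.045, 0.045, 0.045, 0.045]
  travel:
    - [0, 0, -0.001]
    - [0, 0, 0]
    - [0, 0, 0]
    - [0, 0, 0]
    - [0, 0, 0]
  yaw: [0, 0, 0, 0, 0]

```text
time_s: 14.3
position: [0.4295, 0.055, 0.1143]
tool_rot: [[0.995, -0.095, 0.0], [-0.095, -0.995, 0.0], [0.0, -0.0, -1.0]]
ft_force: [0.2, -0.4, -2.3]
grip_width: 0.0543
gripper_force: 39.0
```

Call:
jog_arm:
  hand: [0.045, 0.045, 0.045, 0.045, 0.045]
  travel:
    - [0, 0, -0.001]
    - [0, 0, 0]
    - [0, 0, -0.0005]
    - [0, 0, 0]
    - [0, 0, 0]
  yaw: [0, 0, 0, 0, 0]

```text
time_s: 14.92
position: [0.4296, 0.055, 0.1136]
tool_rot: [[0.995, -0.095, 0.001], [-0.095, -0.995, -0.0], [0.001, 0.0, -1.0]]
ft_force: [-3.8, -0.2, 10.8]
grip_width: 0.0542
gripper_force: 40.6
```

Call:
jog_arm:
  hand: [0.06, 0.075, 0.0854, 0.0854, 0.0854]
  travel:
    - [0, 0, 0]
    - [0, 0, 0]
    - [0, 0, 0]
    - [0, 0, 0]
    - [0, 0, 0.01]
  yaw: [0, 0, 0, 0, 0]

```text
time_s: 15.55
position: [0.4292, 0.055, 0.1228]
tool_rot: [[0.995, -0.095, -0.002], [-0.095, -0.995, 0.0], [-0.002, -0.0, -1.0]]
ft_force: [0.6, 1.3, -0.1]
grip_width: 0.0851
gripper_force: 0.0
```

Call:
jog_arm:
  hand: [0.0854, 0.0854, 0.0854, 0.0854, 0.0854]
  travel:
    - [0, 0, 0.04]
    - [0, 0, 0.05]
    - [0, 0, 0.05]
    - [0, 0, 0]
    - [0, 0, 0]
  yaw: [0, 0, 0, 0, 0]

```text
time_s: 16.18
position: [0.429, 0.0551, 0.2625]
tool_rot: [[0.995, -0.095, -0.001], [-0.095, -0.995, 0.0], [-0.001, -0.0, -1.0]]
ft_force: [0.2, 0.0, 0.6]
grip_width: 0.085
gripper_force: 0.0
```

Run:
```python
from h import *
s,im=snap('wrist','w7.png'); st(s); label(im,s,.12,80,260)
```

```text
t 16.18 pos [0.429  0.0551 0.2625] yaw -5.46 tz [-0.001  0.    -1.   ] w 0.085 F 0.0 ft [0.2 0.  0.6] q6 87.0
label px [257.5 175. ] xy [0.4297 0.056 ] sides [0.029 0.049] ang -4.58 rel tool x,y [ 0.0005 -0.001 ]
```

Call:
jog_arm:
  hand: [0.0854, 0.0854, 0.0854, 0.0854, 0.0854]
  travel:
    - [0, 0.04, 0.047]
    - [0.015, 0.055, 0.01]
    - [0.025, 0.05, 0]
    - [0.025, 0.04, 0]
    - [0, 0, 0]
  yaw: [0, 0, 0, 0, 0]

```text
time_s: 16.85
position: [0.495, 0.242, 0.3172]
tool_rot: [[0.996, -0.092, -0.004], [-0.092, -0.996, -0.001], [-0.004, 0.001, -1.0]]
ft_force: [-0.7, -0.5, 0.0]
grip_width: 0.0855
gripper_force: 0.0
```

Call:
jog_arm:
  hand: [0.0854, 0.0854, 0.0854, 0.0854, 0.0854]
  travel:
    - [0, 0, 0]
    - [0, 0, 0]
    - [0, 0, 0]
    - [0, 0, 0]
    - [0, 0, 0]
  yaw: [0, 0, 0, 0, 0]

```text
time_s: 17.48
position: [0.4945, 0.2398, 0.32]
tool_rot: [[0.995, -0.095, 0.0], [-0.095, -0.995, 0.0], [0.0, -0.0, -1.0]]
ft_force: [0.2, -0.0, -0.7]
grip_width: 0.0854
gripper_force: 0.0
```

Run:
```python
from h import *
s,im=snap('wrist','w8.png'); st(s)
```

```text
t 17.48 pos [0.4945 0.2398 0.32  ] yaw -5.47 tz [ 0.  0. -1.] w 0.0854 F 0.0 ft [ 0.2 -0.  -0.7] q6 109.0
```

View pics/w8.png

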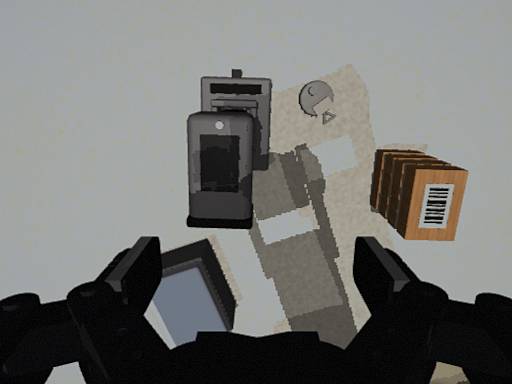

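The reader's head spans about (188–253, 112–218), with the black bumper down to row 228 and the nose toward −x. The four-high column is at right, its top label at about (437,205).

Run:
```python
from h import *
im=cv2.imread('pics/w8.png')[:,:,::-1].copy(); s=env.observe()
g=cv2.GaussianBlur(cv2.cvtColor(im,cv2.COLOR_RGB2GRAY),(3,3),0).astype(int)
for r in (125,140,160,180,200,212,223): print(r,'left/right grads',[int(175+np.argmax(abs(np.diff(g[r,175:215])))),int(235+np.argmax(abs(np.diff(g[r,235:270]))))], g[r,184:194].tolist(), g[r,246:262].tolist())
print('col220',g[105:118,205].tolist(),g[210:236,205].tolist())
for p in [(189,125),(253,125),(188,210),(253,210),(220,112),(220,218)]: print(p,onplane('wrist',p,.198,s)[0].round(4))
```

```text
125 left/right grads [186, 260] [169, 166, 137, 91, 70, 75, 84, 92, 98, 102] [82, 76, 75, 72, 66, 59, 47, 36, 33, 34, 37, 39, 40, 39, 45, 64]
140 left/right grads [186, 268] [169, 168, 148, 103, 70, 71, 83, 89, 96, 100] [85, 79, 72, 67, 61, 54, 42, 35, 34, 34, 35, 38, 39, 38, 47, 67]
160 left/right grads [187, 238] [167, 170, 164, 126, 80, 69, 79, 87, 92, 88] [78, 72, 66, 62, 56, 47, 36, 33, 37, 39, 40, 39, 38, 39, 39, 40]
180 left/right grads [187, 251] [167, 168, 167, 148, 104, 70, 71, 83, 89, 86] [38, 36, 35, 34, 28, 35, 70, 101, 109, 109, 109, 109, 106, 104, 105, 105]
200 left/right grads [188, 251] [167, 168, 170, 165, 125, 65, 41, 45, 49, 52] [47, 44, 38, 30, 30, 51, 86, 107, 111, 109, 107, 106, 106, 106, 106, 106]
212 left/right grads [188, 252] [168, 168, 170, 167, 135, 80, 44, 42, 47, 51] [46, 45, 42, 35, 25, 17, 36, 87, 120, 114, 105, 104, 102, 99, 97, 99]
223 left/right grads [186, 252] [168, 150, 93, 27, 4, 8, 10, 11, 11, 10] [11, 11, 10, 9, 6, 16, 51, 87, 100, 99, 101, 118, 146, 166, 170, 168]
col220 [110, 111, 111, 111, 110, 91, 55, 30, 31, 44, 59, 71, 79] [56, 55, 55, 54, 54, 55, 55, 47, 26, 12, 10, 10, 9, 8, 10, 8, 10, 54, 133, 171, 169, 167, 167, 166, 166, 164]
(189, 125) [0.5445 0.288  0.198 ]
(253, 125) [0.5399 0.24   0.198 ]
(188, 210) [0.4772 0.2992 0.198 ]
(253, 210) [0.4722 0.2467 0.198 ]
(220, 112) [0.5518 0.2636 0.198 ]
(220, 218) [0.4678 0.2742 0.198 ]
```

Call:
jog_arm:
  hand: [0.0854, 0.0854, 0.0854, 0.0854, 0.0854]
  travel:
    - [0.0165, 0.028, 0]
    - [0, 0, -0.04]
    - [0, 0, -0.05]
    - [0, 0, -0.04]
    - [0, 0, -0.016]
  yaw: [-0.027, 0, 0, 0, 0]

```text
time_s: 18.15
position: [0.5101, 0.2677, 0.1714]
tool_rot: [[0.993, -0.122, -0.004], [-0.122, -0.993, -0.001], [-0.004, 0.002, -1.0]]
ft_force: [-0.8, 0.2, 0.7]
grip_width: 0.0855
gripper_force: 0.0
```

Call:
jog_arm:
  hand: [0.0854, 0.07, 0.055, 0.045, 0.045]
  travel:
    - [0, 0, 0]
    - [0, 0, 0]
    - [0, 0, 0]
    - [0, 0, 0]
    - [0, 0, 0]
  yaw: [0, 0, 0, 0, 0]
  grip_force: 35

```text
time_s: 18.77
position: [0.5114, 0.2681, 0.1749]
tool_rot: [[0.993, -0.122, 0.002], [-0.122, -0.993, 0.001], [0.002, -0.001, -1.0]]
ft_force: [-0.9, -0.2, 6.6]
grip_width: 0.0518
gripper_force: 37.9
```

Call:
jog_arm:
  hand: [0.045, 0.045, 0.045, 0.045, 0.045]
  travel:
    - [0, 0, 0]
    - [0, 0, 0]
    - [0, 0, 0]
    - [0, 0, 0]
    - [0, 0, 0]
  yaw: [0, 0, 0, 0, 0]

```text
time_s: 19.4
position: [0.5114, 0.2681, 0.1749]
tool_rot: [[0.993, -0.122, 0.002], [-0.122, -0.993, 0.001], [0.002, -0.001, -1.0]]
ft_force: [-0.9, 0.2, 6.1]
grip_width: 0.0516
gripper_force: 37.9
```

Call:
jog_arm:
  hand: [0.045, 0.045, 0.045, 0.045, 0.045]
  travel:
    - [0, 0, 0.01]
    - [0, 0, 0.015]
    - [0, 0, 0.015]
    - [0, 0, 0.01]
    - [0, 0, 0.005]
  yaw: [0, 0, 0, 0, 0]

```text
time_s: 20.02
position: [0.5111, 0.268, 0.2296]
tool_rot: [[0.993, -0.122, 0.001], [-0.122, -0.993, 0.0], [0.001, -0.0, -1.0]]
ft_force: [-0.1, 0.3, -2.8]
grip_width: 0.0516
gripper_force: 37.2
```

Call:
jog_arm:
  hand: [0.045, 0.045, 0.045, 0.045, 0.045]
  travel:
    - [0, 0, 0]
    - [0, 0, 0]
    - [0, 0, 0]
    - [0, 0, 0]
    - [0, 0, 0]
  yaw: [0, 0, 0, 0, 0]

```text
time_s: 20.65
position: [0.511, 0.268, 0.2287]
tool_rot: [[0.993, -0.122, -0.0], [-0.122, -0.993, -0.0], [-0.0, 0.0, -1.0]]
ft_force: [-0.2, 0.3, -1.2]
grip_width: 0.0518
gripper_force: 37.2
```

Run:
```python
from h import *
s,im=snap('side','s9.png'); st(s)
cv2.imwrite('pics/s9c.png',cv2.resize(im[120:320,120:320,::-1],None,fx=3,fy=3,interpolation=cv2.INTER_CUBIC))
```

```text
t 20.65 pos [0.511  0.268  0.2287] yaw -7.0 tz [-0. -0. -1.] w 0.0518 F 37.2 ft [-0.2  0.3 -1.2] q6 112.9
```

View pics/s9c.png

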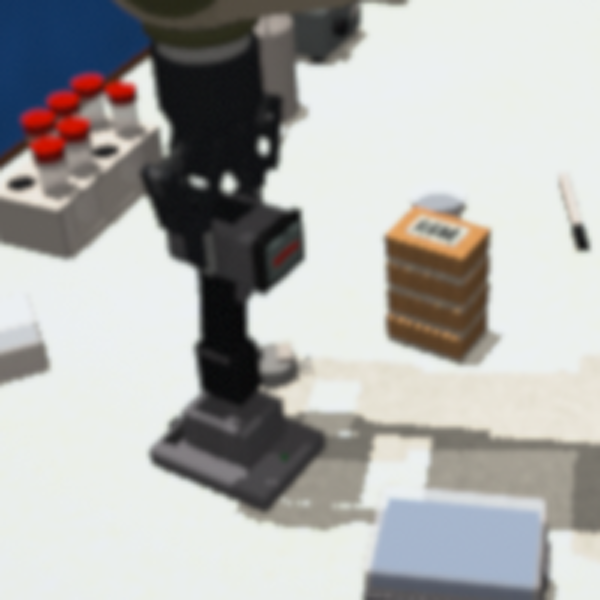

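The reader is out of the cradle with its foot just over the socket, and the column stands four high. The arm can't tilt, so I'll lower the foot about 12 mm back into the socket mouth. Then I'll swing the head forward and down about the socket's front rim, letting the reader pivot in the pads.

Call:
jog_arm:
  hand: [0.045, 0.045, 0.045, 0.045, 0.045]
  travel:
    - [0, 0, -0.01]
    - [0, 0, -0.01]
    - [0, 0, -0.008]
    - [0, 0, 0]
    - [0, 0, 0]
  yaw: [0, 0, 0, 0, 0]

```text
time_s: 21.32
position: [0.5111, 0.268, 0.201]
tool_rot: [[0.993, -0.122, 0.0], [-0.122, -0.993, 0.0], [0.0, -0.0, -1.0]]
ft_force: [-0.5, 0.4, -2.3]
grip_width: 0.0517
gripper_force: 37.2
```

Call:
jog_arm:
  hand: [0.045, 0.045, 0.045, 0.045, 0.045]
  travel:
    - [-0.003, 0.0004, 0]
    - [-0.004, 0.0005, 0]
    - [-0.004, 0.0005, 0]
    - [0, 0, 0]
    - [0, 0, 0]
  yaw: [0, 0, 0, 0, 0]
  grip_force: 20

```text
time_s: 21.95
position: [0.5, 0.2695, 0.2009]
tool_rot: [[0.993, -0.122, 0.0], [-0.122, -0.993, 0.0], [-0.0, -0.0, -1.0]]
ft_force: [2.0, 0.5, -1.7]
grip_width: 0.0516
gripper_force: 36.7
```

Call:
jog_arm:
  hand: [0.045, 0.045, 0.045, 0.045, 0.045]
  travel:
    - [-0.0085, 0.001, -0.0005]
    - [-0.0085, 0.001, -0.0005]
    - [-0.0123, 0.0015, -0.0025]
    - [-0.0123, 0.0015, -0.0025]
    - [0, 0, 0]
  yaw: [0, 0, 0, 0, 0]

```text
time_s: 22.58
position: [0.4568, 0.2746, 0.1946]
tool_rot: [[0.993, -0.121, -0.002], [-0.121, -0.993, -0.0], [-0.002, 0.001, -1.0]]
ft_force: [-0.3, -0.6, -2.2]
grip_width: 0.0517
gripper_force: 36.0
```

Run:
```python
from h import *
s,im=snap('side','s10.png'); st(s)
cv2.imwrite('pics/s10c.png',cv2.resize(im[160:300,150:290,::-1],None,fx=4,fy=4,interpolation=cv2.INTER_CUBIC))
```

```text
t 22.57 pos [0.4568 0.2746 0.1946] yaw -6.96 tz [-0.002 -0.    -1.   ] w 0.0517 F 36.0 ft [-0.3 -0.6 -2.2] q6 115.2
```

View pics/s10c.png

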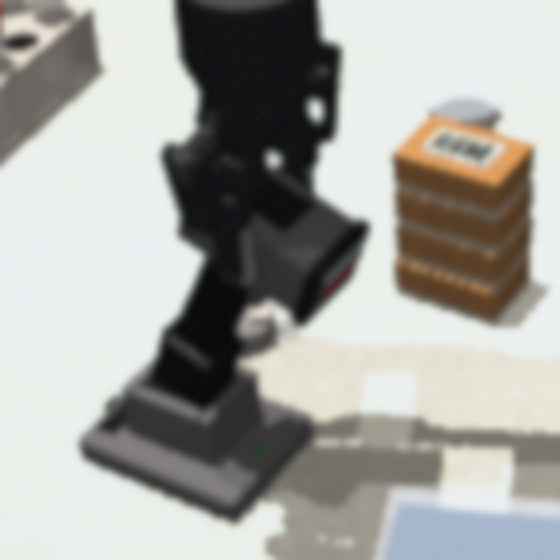

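It pivots as planned, about 20° so far with the handle leaning in the socket mouth. I'll continue the arc to about 45°.

Call:
jog_arm:
  hand: [0.045, 0.045, 0.045, 0.045, 0.045]
  travel:
    - [-0.0117, 0.0014, -0.0045]
    - [-0.0117, 0.0014, -0.0045]
    - [-0.0108, 0.0013, -0.0065]
    - [-0.0108, 0.0013, -0.0065]
    - [0, 0, 0]
  yaw: [0, 0, 0, 0, 0]

```text
time_s: 23.25
position: [0.4121, 0.2799, 0.1722]
tool_rot: [[0.993, -0.121, -0.002], [-0.121, -0.993, -0.0], [-0.002, 0.001, -1.0]]
ft_force: [0.7, -0.2, -1.7]
grip_width: 0.0514
gripper_force: 35.7
```

Call:
jog_arm:
  hand: [0.045, 0.045, 0.045, 0.045, 0.045]
  travel:
    - [-0.007, 0.0008, -0.0056]
    - [-0.0067, 0.0008, -0.0056]
    - [0, 0, 0]
    - [0, 0, 0]
    - [0, 0, 0]
  yaw: [0, 0, 0, 0, 0]

```text
time_s: 23.88
position: [0.3996, 0.2814, 0.1615]
tool_rot: [[0.993, -0.122, -0.001], [-0.122, -0.993, 0.0], [-0.001, 0.0, -1.0]]
ft_force: [-0.0, 0.4, 0.1]
grip_width: 0.052
gripper_force: 33.3
```

Run:
```python
from h import *
s,im=snap('side','s11.png'); st(s); im=im.copy()
K,R,p=cam('side')
def pj(P): c=K@(R.T@(np.array(P)-p)); return c[:2]/c[2]
# drawn check only of predicted points: grip, window, foot for tilt 45
a=np.array([.9925,-.122,0]); g=np.array(s['position'])+[0,0,.002]
for t in (35,45):
    c,sn=np.cos(np.radians(t)),np.sin(np.radians(t)); n=-a*c-np.array([0,0,sn]); d=a*sn-np.array([0,0,c])
    print(t,'window',pj(g+.055*n).round(1),'foot',pj(g-n*.012+d*.156).round(1),'grip',pj(g).round(1))
h=cv2.cvtColor(im,cv2.COLOR_RGB2HSV); m=cv2.inRange(h,(0,120,60),(4,255,255))|cv2.inRange(h,(170,120,60),(180,255,255)); m[:150]=0
ys,xs=np.nonzero(m); print('red window px',len(xs),xs.mean().round(1) if len(xs) else '',ys.mean().round(1) if len(xs) else '')
```

```text
t 23.88 pos [0.3996 0.2814 0.1615] yaw -7.01 tz [-0.001  0.    -1.   ] w 0.052 F 33.3 ft [-0.   0.4  0.1] q6 118.2
35 window [256.1 252.5] foot [205.7 262.1] grip [237.9 235. ]
45 window [253.7 254.2] foot [198.5 253.5] grip [237.9 235. ]
red window px 395 140.6 160.1
```

Call:
jog_arm:
  hand: [0.045, 0.045, 0.045, 0.045, 0.045]
  travel:
    - [0, 0, 0]
    - [0, 0, 0.015]
    - [0, 0, 0.035]
    - [0, 0, 0.045]
    - [0, 0, 0.035]
  yaw: [0, 0, 0, 0, 0]
  grip_force: 60

```text
time_s: 24.55
position: [0.3991, 0.2812, 0.2928]
tool_rot: [[0.993, -0.122, -0.001], [-0.122, -0.993, -0.0], [-0.001, 0.0, -1.0]]
ft_force: [0.1, -0.6, -1.8]
grip_width: 0.0513
gripper_force: 56.1
```

Call:
jog_arm:
  hand: [0.045, 0.045, 0.045, 0.045, 0.045]
  travel:
    - [0.02, 0, 0]
    - [0.035, 0, 0]
    - [0.035, 0, 0]
    - [0.03, -0.015, 0]
    - [0.019, -0.03, 0]
  yaw: [0, 0, 0, 0, 0]

```text
time_s: 25.18
position: [0.5392, 0.2362, 0.2902]
tool_rot: [[0.993, -0.121, -0.003], [-0.121, -0.993, -0.0], [-0.003, 0.001, -1.0]]
ft_force: [0.2, 0.0, -3.2]
grip_width: 0.0514
gripper_force: 56.1
```

Call:
jog_arm:
  hand: [0.045, 0.045, 0.045, 0.045, 0.045]
  travel:
    - [0, -0.04, 0]
    - [0, -0.044, 0]
    - [0, -0.045, 0]
    - [0, -0.04, 0]
    - [0, -0.025, 0]
  yaw: [0, 0, 0, 0, 0]

```text
time_s: 25.8
position: [0.538, 0.0407, 0.2909]
tool_rot: [[0.992, -0.123, -0.003], [-0.123, -0.992, 0.0], [-0.003, -0.0, -1.0]]
ft_force: [-0.1, 0.8, -2.3]
grip_width: 0.0517
gripper_force: 56.3
```

Call:
jog_arm:
  hand: [0.045, 0.045, 0.045, 0.045, 0.045]
  travel:
    - [0, 0, -0.02]
    - [0, 0, -0.02]
    - [0, 0, -0.015]
    - [0, 0, 0]
    - [0, 0, 0]
  yaw: [0, 0, 0, 0, 0]

```text
time_s: 26.42
position: [0.5387, 0.0424, 0.2371]
tool_rot: [[0.993, -0.122, 0.0], [-0.122, -0.993, 0.0], [0.0, -0.0, -1.0]]
ft_force: [0.2, -0.3, -1.3]
grip_width: 0.0515
gripper_force: 56.4
```

Run:
```python
from h import *
s,im=snap('side','s12.png'); st(s)
K,R,p=cam('side')
def pj(P): c=K@(R.T@(np.array(P)-p)); return c[:2]/c[2]
a=np.array([.9925,-.122,0]); g=np.array(s['position'])+[0,0,.002]
x0,y0=120,100
for t in (25,35,45,55):
    c,sn=np.cos(np.radians(t)),np.sin(np.radians(t)); n=-a*c-np.array([0,0,sn]); d=a*sn-np.array([0,0,c])
    print(t,'crop*4 window',((pj(g+.055*n)-[x0,y0])*4).round(),'foot',((pj(g-n*.012+d*.156)-[x0,y0])*4).round(),'grip',((pj(g)-[x0,y0])*4).round(),'label',((pj([.4297,.0558,.12])-[x0,y0])*4).round())
cv2.imwrite('pics/s12c.png',cv2.resize(im[y0:y0+145,x0:x0+195,::-1],None,fx=4,fy=4,interpolation=cv2.INTER_CUBIC))
```

```text
t 26.43 pos [0.5387 0.0424 0.2371] yaw -7.0 tz [ 0.  0. -1.] w 0.0515 F 56.4 ft [ 0.2 -0.3 -1.3] q6 88.9
25 crop*4 window [494. 238.] foot [350. 337.] grip [428. 190.] label [577. 384.]
35 crop*4 window [489. 247.] foot [323. 311.] grip [428. 190.] label [577. 384.]
45 crop*4 window [481. 255.] foot [298. 282.] grip [428. 190.] label [577. 384.]
55 crop*4 window [472. 261.] foot [278. 250.] grip [428. 190.] label [577. 384.]
```

View pics/s12c.png

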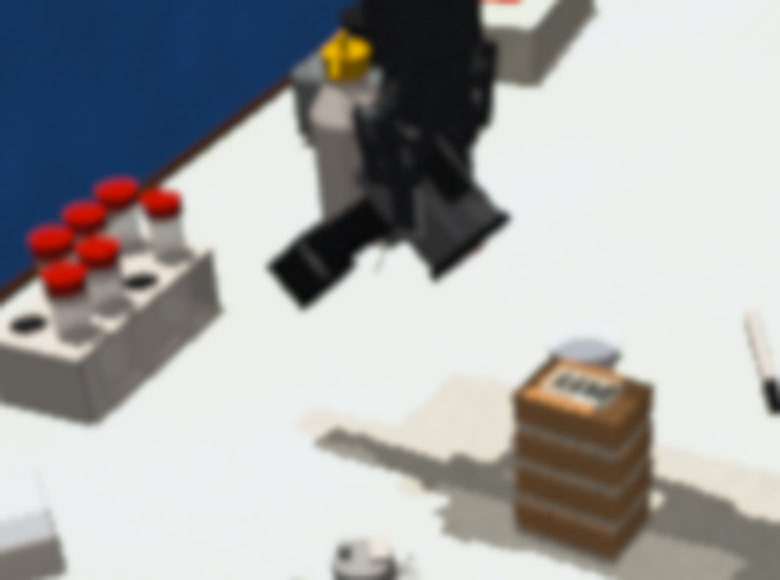

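The last view shows the reader raised and clear: bumper centre about (472,248), foot about (287,288), so a tilt of about 42°. The column is intact, with its label at (583,387). I'll lower 12 mm to centre the beam, settle, and hand in.

Call:
jog_arm:
  hand: [0.045, 0.045, 0.045, 0.045, 0.045]
  travel:
    - [0, 0, -0.006]
    - [0, 0, -0.006]
    - [0, 0, 0]
    - [0, 0, 0]
    - [0, 0, 0]
  yaw: [0, 0, 0, 0, 0]

```text
time_s: 27.1
position: [0.5388, 0.0424, 0.2248]
tool_rot: [[0.993, -0.122, 0.0], [-0.122, -0.993, -0.0], [0.0, 0.0, -1.0]]
ft_force: [-0.1, -0.2, -2.3]
grip_width: 0.0517
gripper_force: 56.4
```

Call:
jog_arm:
  hand: [0.045, 0.045, 0.045, 0.045, 0.045]
  travel:
    - [0, 0, 0]
    - [0, 0, 0]
    - [0, 0, 0]
    - [0, 0, 0]
    - [0, 0, 0]
  yaw: [0, 0, 0, 0, 0]

```text
time_s: 27.72
position: [0.5387, 0.0424, 0.2246]
tool_rot: [[0.993, -0.122, -0.0], [-0.122, -0.993, -0.0], [-0.0, 0.0, -1.0]]
ft_force: [-0.5, 0.1, -1.8]
grip_width: 0.0513
gripper_force: 56.4
```

Run:
```python
from h import *
st(env.observe()); print(env.close_job())
```

```text
t 27.73 pos [0.5387 0.0424 0.2246] yaw -7.0 tz [-0. -0. -1.] w 0.0513 F 56.4 ft [-0.5  0.1 -1.8] q6 88.9
the job is handed in; nothing more can be done
None
```

I handed the job in at 27.7 s with the column four high and the reader held still, nose about 42° down and its window an estimated 10 cm from the middle of the top label; the hand-in returned no verdict.

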